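# Free a watch case from its holder and lift it out with tongs

### The job

Knock the holder's sprung release pin fully down with the mallet so that the clamps let go of the gold watch case, and stand the mallet back on its blue pad, head down. Then take the tongs from their stand, close them on the gold case, lift it at least 6 cm above its seat in the holder and finish while still holding it up, still, in the tongs. Only the mallet may push the pin and only the tongs may touch the case (never bare fingers); leave the other things on the bench where they are.

Things in the scene. Friction and masses are not known exactly. Their poses are not given: they have to be found in the camera images.
- holder: fixed watch-case holder: grey drum on a red foot (84 mm across, 45 mm high) with a grey release block on its +y side (36 mm along x, out to y = 92 mm, 45 mm high). Origin: underside centre of the drum, z up. A white pedestal on the drum (30 mm in x, 22 mm in y, 8 mm high) carries the gold case, whose underside is 53 mm above this origin; a boss 4 mm high stands loosely inside the case.
- release_pin (a joint): travel of the sprung release pin straight down: 0 = up, 0.008 m = fully down at its stop. Pushing it takes about 7 to 8 N; a friction catch keeps it where it is driven. It opens both clamps by as much as it goes down.
- pin_top (a point): middle of the top face of the release pin's red cap (20 mm across), at x = 0, y = 72 mm of the holder; 80 mm above the bench when up, 72 mm when down
- gold_case: gold-coloured rectangular watch case, an open frame 38 mm long (its x; lug horns make it 43 mm), 28 mm wide (its y), 10 mm high, 35 to 70 g; loose, centred on the holder's pedestal and turned with the holder. Origin: underside centre, z up. Its long sides at y = +/-14 mm are flat and free for the tongs; its x ends are clamped.
- mallet: small mallet, 260 g, standing on its head on the blue pad, handle level. Head: cylinder 32 mm across, 60 mm high, white faces, brass middle. Origin: centre of the lower face, z up. Wooden handle 12 mm wide (y), 14 mm high (z), from the head out to x = -148 mm, its axis 34 mm above the origin. It balances near the head; grip the handle about 45 mm from the head's axis.
- mallet_pad: fixed blue pad of the mallet, 120 mm (x) x 80 mm (y) x 6 mm high; origin: underside centre. The mallet's head starts about 20 mm to +x of its middle.
- tongs: steel bow tongs, 100 g, 125 mm high, standing tips down in their stand. Origin: midway between the tips at their lower end, z up to the bow (34 mm wide, arms 38 mm over their outsides there). They close along y. Open, the gap between the white tip pads is 42 mm (pads 16 mm along x, 14 mm high); the arms measure 52 mm over their outsides up to z = 60 mm. Gripped by the sleeves, see tongs_grip.
- tongs_grip (a point): point midway between the blue grip sleeves, 92 mm above the tongs' origin (the bow's top is 33 mm higher), to grip across y. Sleeves: z = 72 to 108 mm, 18 mm wide (x), 48 mm over their outsides when open. Each arm is hinged at the bow, z = 122 mm, y = +/-17 mm, and sprung open: 2 to 4 N at the sleeves closes them, both move together. Squeezed to about 44 mm, the tips close on the gold case.
- clamp_lip (a point): tip of the lip of one of two white clamps, at the case's +x end (the other, alike, at -x). Each is 14 mm wide along y, its top 68 mm above the holder's underside, standing from x = 21 to 27 mm with a lip 4 mm over the case end, so that the case cannot be lifted until the pin is down; the clamps then stand 8 mm farther out.
- tongs_l (a joint): angle of a tongs arm: 0 = open, grows as squeezed, about 0.06 on the gold case, 0.14 at the stop
- tongs_stand: fixed wooden stand of the tongs: foot 60 x 90 mm, 5 mm thick, with a box 28.5 (x) x 64 (y) x 45 mm high, open at the top, walls 4 mm, floor 5 mm high, on which the tongs stand with their axes along the stand's; they come out straight up. Origin: underside centre.
- loupe: aluminium eye loupe, 42 mm across the foot, 45 mm high; bystander; origin: underside centre
- steel_case: steel watch case like the gold one, lying on the mat; bystander; origin: underside centre
- parts_dish: white dish, 70 mm across, 22 mm high; bystander; origin: underside centre
- oil_jar: small amber jar, 36 mm across, 45 mm high; bystander; origin: underside centre
- tin: flat aluminium tin, 60 mm across, 22 mm high; bystander; origin: underside centre
- driver: small red screwdriver lying on the mat, 130 mm long; bystander; origin: on its underside
There are look-alikes about, which are no part of the job. Of the things shaped like the tongs, the steel one is meant.

How it is judged:
By the outcome, as a careful person would: the job done as asked, in the order asked, and still so for the second after the job is handed in, while the arm keeps its last pose, push and grip.
It also fails if it takes over 61 s, if anything falls off the work surface, if the arm or the gripper's body presses on something with over 40 N, if the wrist force passes 120 N, or if a joint passes its speed limit or range.

### The arm

A 6-joint arm with a two-finger parallel gripper is mounted at the origin on the work surface. World frame = base frame: x ahead of the robot, y to its left, z up, the work surface at z = 0. Lengths are in m, angles in rad, forces in N, time in s.
With the tool pointing down it reaches from about 0.375 to 0.975 m from the base axis. Payload 3.8 kg.
Tool frame: the origin (TCP) lies on the mounting face of the last link; the fingertips stand 173 mm ahead of it and the grasp point (between the pads) lies 155 mm ahead of it; z points along the fingers, y is the line along which they close (so a half turn about z gives the same grasp; the last joint's range is limited). The gripper opens to 85 mm and grips with 20 to 120 N. Pads are 22 mm wide; open, the fingers measure 114 mm over their backs; the gripper's body (76 mm by 85 mm) begins 54 mm behind the grasp point. The pads swing forward as they close: fully open they stand 13 mm farther back than shut.
Start: joints at [-1.2, 0.264, 1.604, -0, 1.274, -0.037], TCP at [0.268, -0.62, 0.405] pointing down, gripper open.
Joint ranges: [-2.63, 2.63], [-0.94, 2.18], [0.31, 2.57], [-1.31, 4.45], [0, 2.66], [-2.55, 2.55]. Speed limits (rad/s): [2.57, 2.57, 3.14, 3.14, 3.14, 3.14].

### API

Orientations are given as a rotation vector (axis times angle).
In Python, from workcell import bot gives the robot as it stands.
- The arm moves only by the tool drive_tool, never from a script. Its argument "increments" is a list of rows, each an object with "delta_pos": the shift along the tool's x, y, z in mm, a list of three; "turn": the turn about the tool's z in rad; "jaw": the opening, from -1 (shut) to 1 (fully open). A call has 1 to 8 rows; each row shifts and turns the commanded pose from where the row before left it, along the tool's axes as they then stand; what a row does not reach is not made up. A row lasts 1/12 s, in which the tool goes at most 41.7 mm and 7.16 degrees, less where a joint would pass 70% of its speed; a pose out of reach is approached as far as the arm can. A call is refused whole if a number of a shift passes 41.7 or a number of a turn 0.125, either way. A call with a gripper value outside its range is refused whole. The fingers move at their own pace and stop on an object; "grip_force" is the grip in N (left out, the last holds). Time passes only in rows, so rows that do not move let the fingers close. It gives the time, the measured TCP pose, the force, the opening and the grip force at its end, in the units of the state.
- bot.read_state(): the state, without advancing time (a new reading comes with each control period).
- bot.read_camera(name): name is "scene" or "top"; returns a dict with "pixels" (384x512x3 uint8, red, green, blue), "fovy" (degrees; the focal length in pixels is half the picture's height over the tangent of half this angle, whatever the lens; pixels are square), "cx", "cy" (the principal point, pixels), "k1" (the pictures are not rectified: a ray, as slopes to the right and down, at radius r is drawn at 1 + k1 r^2 times it, then the intrinsics apply), "camera_from_world" (4x4, takes a point from world to camera coordinates). Camera axes: x right, y down, z forward; pixel columns grow to the right and rows downward; lengths in m; the calibration is good to about 2 mm. A picture is of the moment at which its call begins. There is no depth.
- bot.finish_job(): hands the job in; it is judged then, once.
The state is a dict: "time": time; "q": joint angles; "joint_vel": joint speeds; "joint_torque": joint torques, N m; "tool_pos": TCP position; "tcp_rot": TCP orientation; "wrist_force": force on the tool from outside, world axes, zero at the start; "torque": the same for the moment, N m; "width": opening from 0.0 (shut) to 1.0 (fully open); "grip_force": force on a finger pad.
Only numpy, scipy, OpenCV 4.12 (cv2) and the standard library are available. Lean on these libraries where they do the work, as an engineer would, in place of code of your own. Each camera call takes 0.05 s, during which the arm holds its last target. There are 200 camera calls.

## Working session

There is one attempt and no reset: what is moved stays moved. The work goes in short steps, Python scripts to look and compute and a tool call to move; the robot and the scene stay as the last step left them, time stands still between calls to the robot, and variables do not carry over. Pictures are saved under pics/ and viewed, at most 10 in all, crops included, and the job is handed in when it is done.

Besides the shell and the picture viewer there is one more tool, called after "Emit:" as name(argument=value, ...) on one line, values as JSON. drive_tool: Moves the arm, as the interface text tells. Its arguments: {"type":"object","properties":{"increments":{"type":"array"},"grip_force":{"type":"number"}},"required":["increments"]}

```bash
mkdir -p pics; cat > h.py <<'E'
import numpy as np,cv2
from workcell import bot
def cam(n):
    c=bot.read_camera(n);H,W=c['pixels'].shape[:2];c['f']=H/2/np.tan(np.radians(c['fovy'])/2);c['T']=np.array(c['camera_from_world']);return c
def proj(c,P):
    P=np.atleast_2d(P);q=P@c['T'][:3,:3].T+c['T'][:3,3];s=q[:,:2]/q[:,2:];r=(s**2).sum(1,keepdims=True)
    return s*(1+c['k1']*r)*c['f']+[c['cx'],c['cy']]
def ray(c,u,v):
    d=(np.array([u,v])-[c['cx'],c['cy']])/c['f'];s=d.copy()
    for _ in range(20): s=d/(1+c['k1']*(s@s))
    R=c['T'][:3,:3];return -R.T@c['T'][:3,3],R.T@np.r_[s,1]
def at(c,u,v,z):
    o,d=ray(c,u,v);return o+d*(z-o[2])/d[2]
def save(c,name,box=None,k=1):
    im=c['pixels'][:,:,::-1]
    if box: im=im[box[1]:box[3],box[0]:box[2]]
    cv2.imwrite('pics/'+name,cv2.resize(im,None,fx=k,fy=k,interpolation=cv2.INTER_CUBIC))
E
python3 - <<'E'
from h import *
import pickle
for n in('top','scene'):
    c=cam(n);pickle.dump(c,open(n+'0.pkl','wb'));save(c,n+'0.png',None,1.5);print(n,c['fovy'],c['cx'],c['cy'],c['k1'],(-c['T'][:3,:3].T@c['T'][:3,3]).round(3))
print(bot.read_state())
E
```

```text
top 54.028376451664634 254.19647737026327 188.82319106276503 -0.1049385446815841 [ 0.443 -0.01   1.087]
scene 44.52614524819223 258.5018906478282 197.95066132976888 0.045788368649305695 [ 1.421 -1.01   0.985]
{'time': 0.1, 'q': array([-1.19986937e+00,  2.64681896e-01,  1.60525465e+00, -2.18990748e-05,
        1.27372319e+00, -3.69265174e-02]), 'joint_vel': array([-0.00010241, -0.00128261, -0.00313659, -0.00048302, -0.00091915,
        0.00098045]), 'joint_torque': array([ 3.64641983e-04, -5.16705251e+01, -3.68590593e+01, -5.61398190e-05,
        6.28054302e-03,  3.64888160e-05]), 'tool_pos': array([ 0.26759509, -0.61934554,  0.40347412]), 'tcp_rot': array([-3.07450063e+00, -6.35821357e-01,  5.71780523e-04]), 'wrist_force': array([ 0.40836113, -0.01005823, -0.52656992]), 'torque': array([-0.01336676,  0.02835661, -0.02609178]), 'grip_force': 0.0, 'width': 0.9992261932042774}
```

View pics/top0.png

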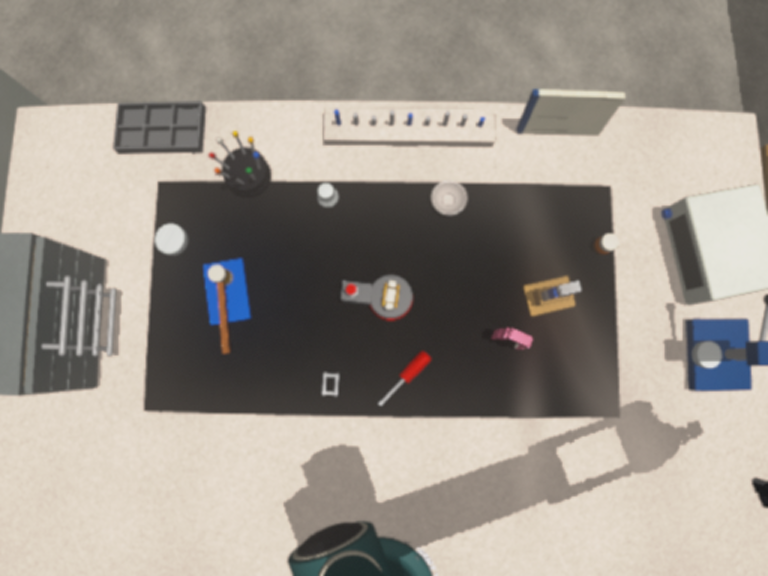

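View pics/scene0.png

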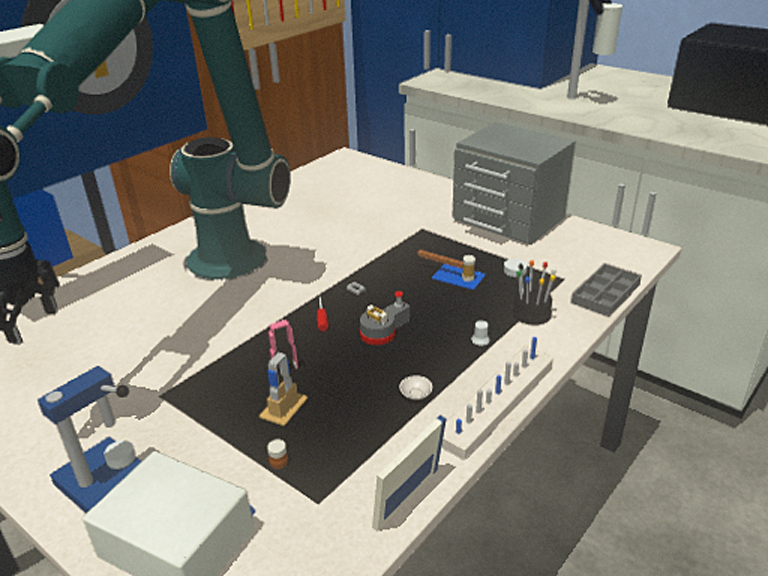

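Top view (1.5x): mallet head (217,272), handle to (226,352), holder (390,297) with its pin at (350,290). Steel tongs are in the wooden stand at (552,293). The pink tongs-like thing at (512,338) has no stand and isn't steel, so it is the look-alike. I'll enlarge these to confirm and segment by colour.

```bash
python3 - <<'E'
from h import *
import pickle
T=pickle.load(open('top0.pkl','rb'));S=pickle.load(open('scene0.pkl','rb'))
def crop(c,x,y,w,h,k): return cv2.resize(c['pixels'][y:y+h,x:x+w,::-1],(w*k,h*k),interpolation=cv2.INTER_CUBIC)
a=np.hstack([crop(T,222,175,60,44,5),crop(T,320,175,80,60,5)[:220,:400]])
b=np.hstack([crop(T,130,168,44,72,5)[:, :220],crop(S,165,205,50,80,5)[:360,:250],crop(S,233,190,46,44,5)[:220].repeat(1,0) if 0 else np.vstack([crop(S,233,190,46,44,5),np.zeros((140,230,3),np.uint8)])])
cv2.imwrite('pics/comp.png',np.vstack([a,b]))if a.shape[1]==b.shape[1] else cv2.imwrite('pics/comp.png',np.vstack([np.pad(m,((0,0),(0,760-m.shape[1]),(0,0))) for m in(a,b)]))
hsv=cv2.cvtColor(T['pixels'],cv2.COLOR_RGB2HSV)
def m(lo,hi,box):
    k=cv2.inRange(hsv,np.array(lo),np.array(hi));z=np.zeros_like(k);x0,y0,x1,y1=box;z[y0:y1,x0:x1]=k[y0:y1,x0:x1];return z
def rep(name,k,z):
    ys,xs=np.nonzero(k);P=np.array([at(T,x,y,z)[:2] for x,y in zip(xs,ys)])
    r=cv2.minAreaRect((P*1000).astype(np.float32));w,v=np.linalg.eigh(np.cov(P.T));a=v[:,1]
    print(name,len(xs),'px',xs.mean().round(1),ys.mean().round(1),'mean',(P.mean(0)*1000).round(1),'rect',np.round(r[0],1),np.round(r[1],1),round(r[2],1),'axis deg',np.degrees(np.arctan2(a[1],a[0])).round(1),'sd',np.sqrt(w)*1000)
rep('pad',m([100,120,60],[130,255,255],(130,168,172,220)),.006)
rep('handle',m([3,110,60],[18,255,255],(140,180,160,240)),.046)
rep('head',m([0,0,170],[180,70,255],(135,172,155,192)),.066)
rep('cap',m([0,130,100],[8,255,255],(224,183,242,203)),.080)
rep('gold',m([12,70,90],[35,255,255],(248,180,275,212)),.061)
rep('stand',m([10,80,90],[25,255,255],(345,180,390,215)),.02)
rep('sleeve',m([100,80,30],[130,255,255],(345,180,390,215)),.2)
E
```

```text
pad 838 px 152.2 195.0 mean [561.5 298.8] rect [564.9 304.1] [124.5  84.2] 10.5 axis deg -174.0 sd [26.92168141 35.88317773]
handle 217 px 148.8 214.5 mean [502.3 294.5] rect [514.7 295. ] [140.3  18.2] 5.0 axis deg -174.0 sd [ 4.31682327 39.57319742]
head 104 px 143.8 181.7 mean [591.8 307. ] rect [592.2 306.5] [31.  28.3] 3.0 axis deg 168.1 sd [8.0209852  8.27600849]
cap 36 px 233.5 192.2 mean [563.4  56.2] rect [563.4  55.5] [15.4 17.2] 46.1 axis deg 154.2 sd [4.45027035 4.86704867]
gold 83 px 259.7 196.3 mean [555.3 -14.6] rect [554.8 -15.4] [30.6 44.5] 83.4 axis deg 151.4 sd [11.74694442 12.82277983]
stand 549 px 364.2 197.8 mean [ 558.6 -315. ] rect [ 561.2 -319.7] [64.8 93.2] 13.5 axis deg 97.3 sd [20.56842471 26.57396251]
sleeve 9 px 369.7 194.7 mean [ 546.7 -276.8] rect [ 547.1 -277.5] [7.2 4.9] 0.6 axis deg -168.7 sd [1.62635568 2.98167337]
```

View pics/comp.png

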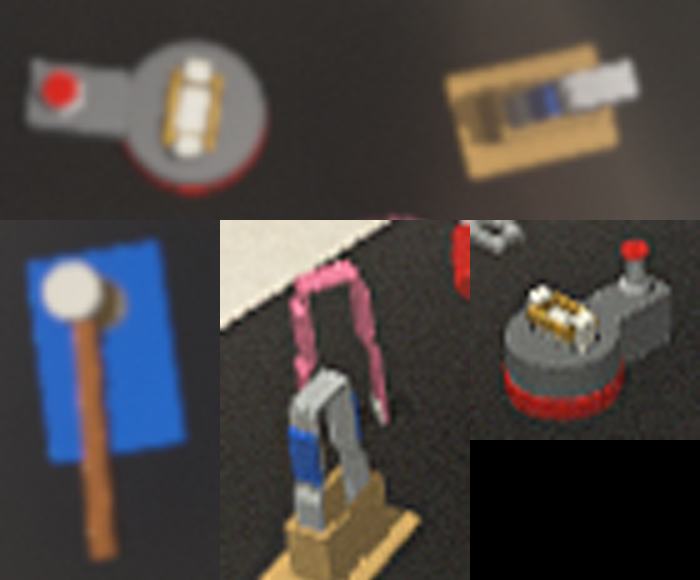

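The crop confirms it: grey steel tongs with blue sleeves, standing in the wooden stand; the pink one behind is the look-alike. The pin-to-case distance measures 72.1 mm against 72 mm given. I'll check the fitted models by overlaying them in both cameras.

```bash
cat > ov.py <<'E'
from h import *
import pickle
T=pickle.load(open('top0.pkl','rb'));S=pickle.load(open('scene0.pkl','rb'))
def box(x0,x1,y0,y1,z): return np.array([[x0,y0,z],[x1,y0,z],[x1,y1,z],[x0,y1,z]])
t=np.linspace(0,2*np.pi,40)
def cir(r,z,x=0,y=0): return np.c_[x+r*np.cos(t),y+r*np.sin(t),0*t+z]
def W(L,x,y,yaw,z=0):
    a=np.radians(yaw);R=np.array([[np.cos(a),-np.sin(a),0],[np.sin(a),np.cos(a),0],[0,0,1]]);return L@R.T/1000+[x/1000,y/1000,z/1000]
def objs(p):
    o=[]
    o+=[W(box(-60,60,-40,40,6),*p['pad'])]
    m=p['mal'];o+=[W(cir(16,60),*m,6),W(cir(16,0),*m,6),W(box(-148,-16,-6,6,41),*m,6)]
    h=p['hol'];o+=[W(cir(42,45),*h),W(cir(10,80,0,72),*h),W(box(-18,18,40,92,45),*h),W(box(-19,19,-14,14,63),*h)]
    s=p['sta'];o+=[W(box(-30,30,-45,45,5),*s),W(box(-14.25,14.25,-32,32,45),*s),W(box(-9,9,-17,17,130),*s),W(box(-9,9,-24,24,77),*s),W(box(-9,9,-24,24,113),*s)]
    return o
def draw(c,o,bx,k):
    x,y,w,h=bx;im=cv2.resize(c['pixels'][y:y+h,x:x+w,::-1],(w*k,h*k),interpolation=cv2.INTER_CUBIC)
    for P in o:
        q=((proj(c,P)+.5-[x,y])*k*16-8).astype(np.int32);cv2.polylines(im,[q],True,(0,255,0),1,cv2.LINE_AA,4)
    return im
def comp(p,name):
    o=objs(p);a=np.hstack([draw(T,o,(222,170,60,50),5),draw(T,o,(345,170,45,50),5),draw(T,o,(130,168,44,50),5)])
    b=np.hstack([draw(S,o,(165,225,50,60),5),draw(S,o,(233,190,46,60),5),draw(S,o,(270,160,60,60),5)])
    w=max(a.shape[1],b.shape[1]);cv2.imwrite('pics/'+name,np.vstack([np.pad(m,((0,0),(0,w-m.shape[1]),(0,0))) for m in(a,b)]))
E
python3 - <<'E'
from ov import *
comp(dict(pad=(564.9,304.1,10),mal=(592,307,6.5),hol=(554.8,-15.4,-6.8),sta=(561.2,-319.7,13)),'ov1.png')
E
```

```text
(no output)
```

View pics/ov1.png

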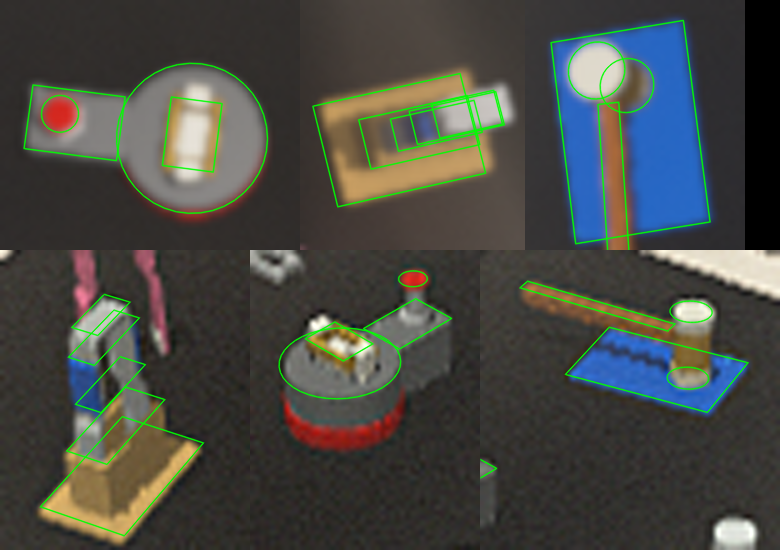

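Overlays fit the holder and mallet well. The stand is off by 2–4 mm towards -y, so I'll refine all poses by image-gradient fitting in both views.

```bash
cat > fit.py <<'E'
from ov import *
from scipy.optimize import minimize
from scipy.ndimage import map_coordinates
def G(c):
    im=cv2.GaussianBlur(c['pixels'].astype(np.float32),(0,0),1.0);g=0
    for k in range(3): g=g+cv2.Sobel(im[...,k],cv2.CV_32F,1,0)**2+cv2.Sobel(im[...,k],cv2.CV_32F,0,1)**2
    return np.sqrt(g)
def dens(P,n=12):
    Q=np.roll(P,-1,0);s=np.arange(n)/n;return (P[:,None]*(1-s)[None,:,None]+Q[:,None]*s[None,:,None]).reshape(-1,3)
def fit(shapes,x0,z=0,cams=(T,S)):
    gs=[G(c) for c in cams]
    def cost(x):
        v=0
        for L in shapes:
            D=W(dens(L),*x,z)
            for c,g in zip(cams,gs):
                u=proj(c,D);v-=np.sqrt(map_coordinates(g,[u[:,1],u[:,0]],order=1)).mean()
        return v
    best=min((minimize(cost,np.array(x0)+d,method='Nelder-Mead',options=dict(initial_simplex=np.array(x0)+d+np.array([[0,0,0],[3,0,0],[0,3,0],[0,0,3]]))) for d in([0,0,0],[3,-3,0],[-3,3,0],[3,3,0],[-3,-3,0])),key=lambda r:r.fun)
    return best.x.round(1),round(best.fun,2)
sta=[box(-30,30,-45,45,5),box(-9,9,-17,17,130)]
mal=[cir(16,60),box(-148,-16,-6,6,41)]
hol=[cir(42,45),cir(10,80,0,72),box(-18,18,40,92,45)]
if __name__=='__main__':
  for n,cs in(('both',(T,S)),('top',(T,)),('scene',(S,))):
    print(n,'stand',fit(sta[:1],(561,-321,13),0,cs),'bow',fit(sta[1:],(561,-321,13),0,cs),'mallet',fit(mal,(592,307,6.5),6,cs),'holder',fit(hol,(555,-15,-7),0,cs),'case',fit([box(-19,19,-14,14,63)],(555,-15,-7),0,cs))
E
python3 fit.py
```

```text
both stand (array([ 563.8, -324.6,   12.5]), np.float64(-35.08)) bow (array([ 563.7, -325. ,   13.4]), np.float64(-38.89)) mallet (array([594.1, 307.8,   7.4]), np.float64(-76.77)) holder (array([554.8, -15.5,  -7.5]), np.float64(-93.46)) case (array([549.8, -15.3,  15.6]), np.float64(-33.18))
top stand (array([ 563.1, -324.3,   13.6]), np.float64(-16.8)) bow (array([ 563.5, -325.5,   12.6]), np.float64(-18.42)) mallet (array([592.8, 307.6,   7.7]), np.float64(-38.08)) holder (array([554. , -15.5,  -7.5]), np.float64(-46.93)) case (array([570.2, -24.2, -17.8]), np.float64(-14.86))
scene stand (array([ 564.3, -324.5,   12.1]), np.float64(-18.41)) bow (array([ 563.8, -323.8,   10.6]), np.float64(-20.65)) mallet (array([594.8, 309.2,   3.5]), np.float64(-39.62)) holder (array([556.1, -16. ,  -7. ]), np.float64(-46.84)) case (array([546.7, -11.8,   2.3]), np.float64(-19.59))
```

Emit:
drive_tool(increments=[{"delta_pos":[0,0,0],"turn":0.12,"jaw":1},{"delta_pos":[0,0,0],"turn":0.12,"jaw":1},{"delta_pos":[0,0,0],"turn":0.043,"jaw":1},{"delta_pos":[16.4,-36.6,0],"turn":0,"jaw":1},{"delta_pos":[16.4,-36.6,0],"turn":0,"jaw":1},{"delta_pos":[16.4,-36.6,0],"turn":0,"jaw":1},{"delta_pos":[16.4,-36.6,0],"turn":0,"jaw":1},{"delta_pos":[16.4,-36.6,0],"turn":0,"jaw":1}], grip_force=60)

```text
time: 0.77
tool_pos: [0.3262, -0.426, 0.4039]
tcp_rot: [-3.134, -0.195, 0.001]
wrist_force: [1.8, -0.4, -0.4]
width: 1.003
grip_force: 0.0
```

Emit:
drive_tool(increments=[{"delta_pos":[16.4,-36.6,0],"turn":0,"jaw":1},{"delta_pos":[16.4,-36.6,0],"turn":0,"jaw":1},{"delta_pos":[16.4,-36.6,0],"turn":0,"jaw":1},{"delta_pos":[16.4,-36.6,0],"turn":0,"jaw":1},{"delta_pos":[16.4,-36.6,0],"turn":0,"jaw":1},{"delta_pos":[16.4,-36.6,0],"turn":0,"jaw":1},{"delta_pos":[16.4,-36.6,0],"turn":0,"jaw":1},{"delta_pos":[16.4,-36.6,0],"turn":0,"jaw":1}])

```text
time: 1.43
tool_pos: [0.4198, -0.1191, 0.4045]
tcp_rot: [-3.136, -0.195, -0.0]
wrist_force: [1.0, -0.7, -0.4]
width: 1.005
grip_force: 0.0
```

Emit:
drive_tool(increments=[{"delta_pos":[16.4,-36.6,0],"turn":0,"jaw":1},{"delta_pos":[16.4,-36.6,0],"turn":0,"jaw":1},{"delta_pos":[16.4,-36.6,0],"turn":0,"jaw":1},{"delta_pos":[16.4,-36.6,0],"turn":0,"jaw":1},{"delta_pos":[16.4,-36.6,5],"turn":0,"jaw":1},{"delta_pos":[16.4,-36.6,10],"turn":0,"jaw":1},{"delta_pos":[16.4,-36.6,10],"turn":0,"jaw":1},{"delta_pos":[0,0,10],"turn":0,"jaw":1}])

```text
time: 2.1
tool_pos: [0.5031, 0.153, 0.3693]
tcp_rot: [-3.132, -0.203, -0.003]
wrist_force: [1.1, -0.2, 0.7]
width: 1.002
grip_force: 0.0
```

```bash
cat > go.py <<'E'
import sys
from h import *
def phi(s): r=s['tcp_rot'];return 2*np.degrees(np.arctan2(-r[1],-r[0]))
def go(x,y,z,ph=None,yaw_axes=True):
    s=bot.read_state();p=phi(s);a=np.radians(p if ph is None else ph);d=np.array([x,y,z])-np.array(s['tool_pos'])*1000
    print('t',round(s['time'],2),'pos',(np.array(s['tool_pos'])*1000).round(1),'phi',round(p,2),'F',np.round(s['wrist_force'],1),'w',round(s['width']*85,1),'g',round(s['grip_force'],1))
    print('turn',None if ph is None else round(np.radians(p-ph),3),'delta',np.round([d[0]*np.cos(a)+d[1]*np.sin(a),d[0]*np.sin(a)-d[1]*np.cos(a),-d[2]],1))
if __name__=='__main__': go(*map(float,sys.argv[1:]))
E
echo
```

Emit:
drive_tool(increments=[{"delta_pos":[16.2,-35.5,0],"turn":0,"jaw":1},{"delta_pos":[16.2,-35.5,10],"turn":0,"jaw":1},{"delta_pos":[16.2,-35.5,10],"turn":0,"jaw":1},{"delta_pos":[16.2,-35.5,10],"turn":0,"jaw":1},{"delta_pos":[0,0,20],"turn":0,"jaw":0.5},{"delta_pos":[0,0,20],"turn":0,"jaw":0.2},{"delta_pos":[0,0,20],"turn":0,"jaw":0},{"delta_pos":[0,0,0],"turn":0,"jaw":0}])

```text
time: 2.77
tool_pos: [0.5464, 0.2953, 0.274]
tcp_rot: [3.131, 0.196, -0.014]
wrist_force: [-0.9, -0.2, -1.1]
width: 0.503
grip_force: 0.0
```

```bash
python3 go.py 548.9 302.2 195 7.2
```

```text
t 2.77 pos [546.4 295.3 274. ] phi -352.82 F [-0.9 -0.2 -1.1] w 42.7 g 0.0
turn -6.284 delta [ 3.3 -6.5 79. ]
```

Emit:
drive_tool(increments=[{"delta_pos":[3.2,-6.5,15],"turn":0,"jaw":0},{"delta_pos":[0,0,15],"turn":0,"jaw":0},{"delta_pos":[0,0,15],"turn":0,"jaw":0},{"delta_pos":[0,0,10],"turn":0,"jaw":0},{"delta_pos":[0,0,0],"turn":0,"jaw":0},{"delta_pos":[0,0,0],"turn":0,"jaw":0}])

```text
time: 3.27
tool_pos: [0.5509, 0.3029, 0.2247]
tcp_rot: [3.135, 0.195, -0.001]
wrist_force: [0.3, 0.2, -0.6]
width: 0.5
grip_force: 0.0
```

```bash
sed -i 's/return 2\*np.degrees(np.arctan2(-r\[1\],-r\[0\]))/return (2*np.degrees(np.arctan2(r[1],r[0]))+180)%360-180/' go.py; python3 go.py 548.9 302.2 195 7.2; python3 - <<'E'
from h import *
a=cam('top');b=cam('scene')
A=cv2.resize(a['pixels'][155:245,110:200,::-1],(400,400),interpolation=2);B=cv2.resize(b['pixels'][120:210,260:350,::-1],(400,400),interpolation=2)
cv2.imwrite('pics/m1.png',np.hstack([A,B]))
E
```

```text
t 3.27 pos [550.9 302.9 224.7] phi 7.13 F [ 0.3  0.2 -0.6] w 42.5 g 0.0
turn -0.001 delta [-2.1  0.4 29.7]
```

View pics/m1.png

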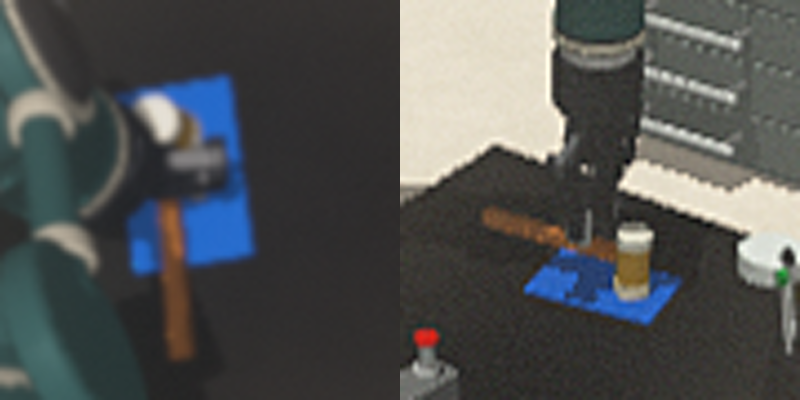

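The picture shows the gripper astride the handle just behind the head (scene crop: fingers (585,230), head (635,260)). Descending and closing.

Emit:
drive_tool(increments=[{"delta_pos":[-1,0,15],"turn":0,"jaw":0},{"delta_pos":[-1,0,10],"turn":0,"jaw":0},{"delta_pos":[0,0,4.7],"turn":0,"jaw":0},{"delta_pos":[0,0,0],"turn":0,"jaw":-1},{"delta_pos":[0,0,0],"turn":0,"jaw":-1},{"delta_pos":[0,0,0],"turn":0,"jaw":-1},{"delta_pos":[0,0,0],"turn":0,"jaw":-1},{"delta_pos":[0,0,0],"turn":0,"jaw":-1}], grip_force=110)

```text
time: 4.03
tool_pos: [0.5492, 0.3031, 0.1955]
tcp_rot: [-3.135, -0.196, -0.001]
wrist_force: [-0.9, -0.4, 0.8]
width: 0.112
grip_force: 107.3
```

Emit:
drive_tool(increments=[{"delta_pos":[0,0,0],"turn":0,"jaw":-1},{"delta_pos":[0,0,0],"turn":0,"jaw":-1},{"delta_pos":[0,0,0],"turn":0,"jaw":-1}])

```text
time: 4.28
tool_pos: [0.5492, 0.3031, 0.1955]
tcp_rot: [-3.135, -0.196, -0.001]
wrist_force: [-2.2, 0.1, 2.8]
width: 0.12
grip_force: 107.5
```

```bash
python3 go.py 519.2 50.3 300 7.2
```

```text
t 4.28 pos [549.2 303.1 195.5] phi 7.15 F [-2.2  0.1  2.8] w 10.2 g 107.5
turn -0.001 delta [ -61.4  247.1 -104.5]
```

Emit:
drive_tool(increments=[{"delta_pos":[0,0,-15],"turn":0,"jaw":-1},{"delta_pos":[0,0,-30],"turn":0,"jaw":-1},{"delta_pos":[0,0,-30],"turn":0,"jaw":-1},{"delta_pos":[0,0,-30],"turn":0,"jaw":-1},{"delta_pos":[-5,20,0],"turn":0,"jaw":-1},{"delta_pos":[-8.8,35,0],"turn":0,"jaw":-1},{"delta_pos":[-8.8,35,0],"turn":0,"jaw":-1},{"delta_pos":[-8.8,35,0],"turn":0,"jaw":-1}])

```text
time: 4.95
tool_pos: [0.5327, 0.1741, 0.2996]
tcp_rot: [3.135, 0.198, -0.001]
wrist_force: [0.5, -0.1, -2.6]
width: 0.117
grip_force: 107.6
```

Emit:
drive_tool(increments=[{"delta_pos":[-8.8,35,0],"turn":0,"jaw":-1},{"delta_pos":[-8.8,35,0],"turn":0,"jaw":-1},{"delta_pos":[-8,32,0],"turn":0,"jaw":-1},{"delta_pos":[-4.4,20,0],"turn":0,"jaw":-1},{"delta_pos":[0,0,0],"turn":0,"jaw":-1},{"delta_pos":[0,0,0],"turn":0,"jaw":-1},{"delta_pos":[0,0,0],"turn":0,"jaw":-1}])

```text
time: 5.53
tool_pos: [0.5188, 0.0505, 0.2997]
tcp_rot: [-3.135, -0.195, 0.001]
wrist_force: [0.2, -0.0, -2.3]
width: 0.114
grip_force: 107.7
```

```bash
python3 go.py 519.2 50.3 300 7.2; python3 - <<'E'
from fit import *
t=cam('top');s=cam('scene')
z=bot.read_state()['tool_pos'][2]*1000-189
x=np.array(bot.read_state()['tool_pos'])[:2]*1000+[44.5,4.9]
print('exp',x,z)
for dz in(-8,-4,0,4,8):print(dz,fit([cir(16,60)],(*x,7),z+dz,(s,)),fit([cir(16,60)],(*x,7),z+dz,(t,)),fit([cir(16,60),cir(16,0)],(*x,7),z+dz,(s,)))
m=[cir(16,60),cir(16,0)]
A=cv2.resize(draw(t,[W(q,*x,7,z) for q in m],(190,150,80,80),5),(400,400));B=cv2.resize(draw(s,[W(q,*x,7,z) for q in m],(220,140,80,80),5),(400,400))
cv2.imwrite('pics/m2.png',np.hstack([A,B]))
E
```

```text
t 5.53 pos [518.8  50.5 299.7] phi 7.11 F [ 0.2 -0.  -2.3] w 9.7 g 107.7
turn -0.002 delta [ 0.4  0.3 -0.3]
exp [563.39932081  56.09780585] 110.77672614336228
-8 (array([560.2,  59.8,  14.4]), np.float64(-20.86)) (array([559.9, -25.6,  81.2]), np.float64(-14.07)) (array([557.3,  63.8,  13.1]), np.float64(-38.5))
-4 (array([564.4,  54.6,  13.3]), np.float64(-20.85)) (array([559.3, -25.6,  80.6]), np.float64(-14.08)) (array([561.3,  58.8,  12.6]), np.float64(-38.37))
0 (array([568.7,  49.4,  12.2]), np.float64(-20.83)) (array([544.4, -35.7, 117.3]), np.float64(-14.09)) (array([565.3,  53.8,  11.9]), np.float64(-38.23))
4 (array([572.9,  44.3,  11. ]), np.float64(-20.82)) (array([553.2, -33.1,  57.8]), np.float64(-14.11)) (array([569.3,  48.8,  11.5]), np.float64(-38.08))
8 (array([577.1,  39.1,  10. ]), np.float64(-20.8)) (array([541.2, -35.6,  83.5]), np.float64(-14.1)) (array([573.4,  43.8,  10.5]), np.float64(-37.92))
```

View pics/m2.png

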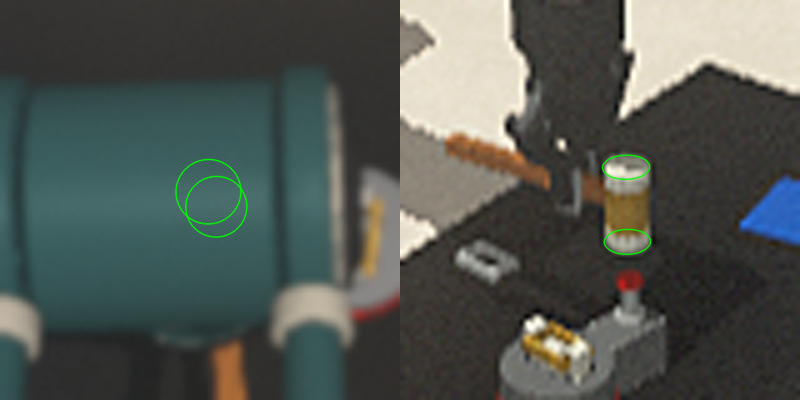

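Mallet head is level and above the pin as predicted. Pressing down.

Emit:
drive_tool(increments=[{"delta_pos":[0.4,0,14],"turn":0,"jaw":-1},{"delta_pos":[0,0,10],"turn":0,"jaw":-1},{"delta_pos":[0,0,4],"turn":0,"jaw":-1},{"delta_pos":[0,0,3],"turn":0,"jaw":-1},{"delta_pos":[0,0,3],"turn":0,"jaw":-1},{"delta_pos":[0,0,2],"turn":0,"jaw":-1},{"delta_pos":[0,0,0],"turn":0,"jaw":-1}])

```text
time: 6.22
tool_pos: [0.5193, 0.0507, 0.2641]
tcp_rot: [-3.135, -0.196, -0.0]
wrist_force: [-1.3, 0.3, -1.7]
width: 0.114
grip_force: 108.2
```

Emit:
drive_tool(increments=[{"delta_pos":[0,0,1.5],"turn":0,"jaw":-1},{"delta_pos":[0,0,1],"turn":0,"jaw":-1},{"delta_pos":[0,0,0],"turn":0,"jaw":-1}])

```text
time: 6.47
tool_pos: [0.5196, 0.0505, 0.2619]
tcp_rot: [-3.135, -0.196, -0.002]
wrist_force: [-2.3, 2.3, 3.6]
width: 0.115
grip_force: 108.6
```

Emit:
drive_tool(increments=[{"delta_pos":[0,0,1.5],"turn":0,"jaw":-1},{"delta_pos":[0,0,1.5],"turn":0,"jaw":-1},{"delta_pos":[0,0,0],"turn":0,"jaw":-1}])

```text
time: 6.72
tool_pos: [0.5195, 0.0504, 0.2608]
tcp_rot: [-3.135, -0.196, -0.0]
wrist_force: [-10.0, 1.0, 17.4]
width: 0.116
grip_force: 110.7
```

```bash
python3 - <<'E'
from h import *
s=bot.read_state();print(s['tool_pos'],s['wrist_force'],s['torque'])
b=cam('scene');save(b,'m3.png',(220,140,300,220),7)
E
```

```text
[0.51953509 0.05041124 0.2607607 ] [-9.97784088  0.97822171 17.44569414] [0.27964144 1.28174841 0.08183105]
```

View pics/m3.png

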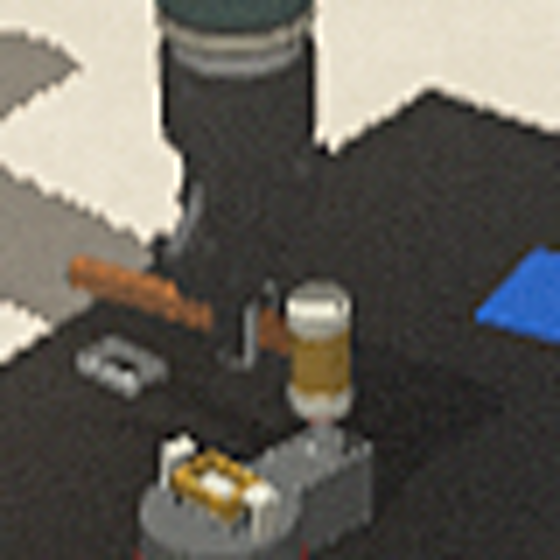

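Clamps stand clear of the case (white posts at (178,460) and (260,505)), and the force has risen to 20 N with the pin no longer moving, so it is on its stop. Lifting and returning the mallet.

Emit:
drive_tool(increments=[{"delta_pos":[0,0,-8],"turn":0,"jaw":-1},{"delta_pos":[0,0,-20],"turn":0,"jaw":-1},{"delta_pos":[0,0,-12],"turn":0,"jaw":-1},{"delta_pos":[5,-20,0],"turn":0,"jaw":-1},{"delta_pos":[8.8,-35,0],"turn":0,"jaw":-1},{"delta_pos":[8.8,-35,0],"turn":0,"jaw":-1},{"delta_pos":[8.8,-35,0],"turn":0,"jaw":-1},{"delta_pos":[8.8,-35,0],"turn":0,"jaw":-1}])

```text
time: 7.43
tool_pos: [0.5396, 0.2154, 0.2985]
tcp_rot: [3.135, 0.195, 0.002]
wrist_force: [0.2, 0.0, -2.7]
width: 0.112
grip_force: 107.7
```

Emit:
drive_tool(increments=[{"delta_pos":[8.8,-35,0],"turn":0,"jaw":-1},{"delta_pos":[8,-32,0],"turn":0,"jaw":-1},{"delta_pos":[4,-20,0],"turn":0,"jaw":-1},{"delta_pos":[0,0,10],"turn":0,"jaw":-1},{"delta_pos":[0,0,20],"turn":0,"jaw":-1},{"delta_pos":[0,0,20],"turn":0,"jaw":-1},{"delta_pos":[0,0,0],"turn":0,"jaw":-1},{"delta_pos":[0,0,0],"turn":0,"jaw":-1}])

```text
time: 8.1
tool_pos: [0.5482, 0.302, 0.2463]
tcp_rot: [3.133, 0.195, -0.006]
wrist_force: [0.2, 0.6, -2.3]
width: 0.113
grip_force: 107.8
```

```bash
python3 go.py 549.2 303.1 195.5 7.2; python3 - <<'E'
from fit import *
s=cam('scene');t=cam('top')
p=np.array(bot.read_state()['tool_pos'])*1000;z=p[2]-189;x=p[:2]+[44.5,4.9]
print('exp',x,z)
for dz in(-6,-3,0,3):print(dz,fit([cir(16,60),cir(16,0)],(*x,7),z+dz,(s,)))
o=[W(q,*x,7,z) for q in [cir(16,60),cir(16,0),box(-148,-16,-6,6,41)]]
o2=[W(q,554.8,-15.5,-7.3) for q in [cir(10,72,0,72),cir(10,80,0,72)]]
cv2.imwrite('pics/m4.png',np.hstack([draw(s,o,(275,120,57,80),7),draw(s,o2,(235,185,44,80),7)]))
E
```

```text
t 8.1 pos [548.2 302.  246.3] phi 7.13 F [ 0.2  0.6 -2.3] w 9.6 g 107.8
turn -0.001 delta [ 1.1 -1.  50.8]
exp [594.11676427 307.60494489] 60.2086788745423
-6 (array([590.1, 308.3,  14.9]), np.float64(-35.56))
-3 (array([592.9, 303.8,  15.6]), np.float64(-35.49))
0 (array([595.4, 299.4,  16. ]), np.float64(-35.42))
3 (array([598.1, 295.1,  16.3]), np.float64(-35.34))
```

View pics/m4.png

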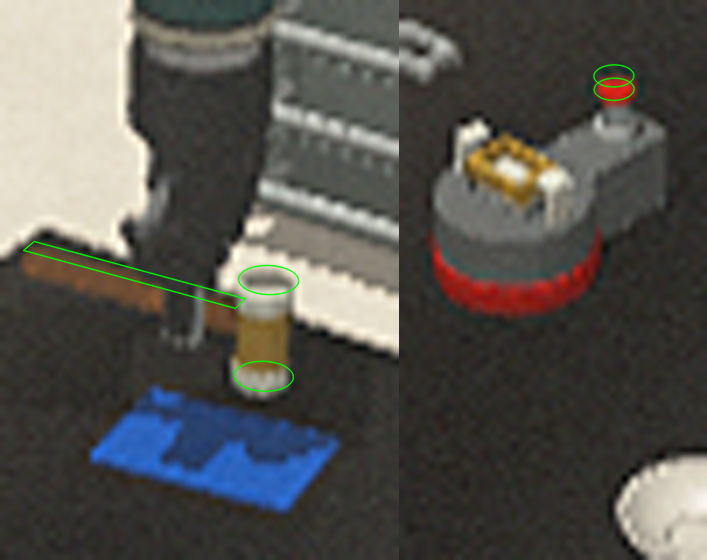

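Pin cap sits at the 72 mm outline, fully down, and the clamps are open. The mallet looks about 5 mm lower than nominal, so I'll set it down by feel.

Emit:
drive_tool(increments=[{"delta_pos":[1,-1,12],"turn":0,"jaw":-1},{"delta_pos":[0,0,14],"turn":0,"jaw":-1},{"delta_pos":[0,0,10],"turn":0,"jaw":-1},{"delta_pos":[0,0,4],"turn":0,"jaw":-1},{"delta_pos":[0,0,0],"turn":0,"jaw":-1},{"delta_pos":[0,0,0],"turn":0,"jaw":-1}])

```text
time: 8.7
tool_pos: [0.5496, 0.304, 0.2076]
tcp_rot: [3.135, 0.196, -0.002]
wrist_force: [0.1, 0.3, -2.2]
width: 0.119
grip_force: 107.8
```

Emit:
drive_tool(increments=[{"delta_pos":[0,0,2],"turn":0,"jaw":-1},{"delta_pos":[0,0,2],"turn":0,"jaw":-1},{"delta_pos":[0,0,0],"turn":0,"jaw":-1}])

```text
time: 8.95
tool_pos: [0.55, 0.3042, 0.2046]
tcp_rot: [-3.135, -0.196, -0.001]
wrist_force: [-0.2, -0.4, -3.2]
width: 0.114
grip_force: 107.8
```

Emit:
drive_tool(increments=[{"delta_pos":[0,0,1.5],"turn":0,"jaw":-1},{"delta_pos":[0,0,1.5],"turn":0,"jaw":-1},{"delta_pos":[0,0,0],"turn":0,"jaw":-1}])

```text
time: 9.2
tool_pos: [0.5498, 0.3041, 0.2013]
tcp_rot: [3.135, 0.196, -0.0]
wrist_force: [-0.3, -0.0, -2.8]
width: 0.117
grip_force: 107.8
```

Emit:
drive_tool(increments=[{"delta_pos":[0,0,1.5],"turn":0,"jaw":-1},{"delta_pos":[0,0,1.5],"turn":0,"jaw":-1},{"delta_pos":[0,0,0],"turn":0,"jaw":-1}])

```text
time: 9.45
tool_pos: [0.5497, 0.3041, 0.1981]
tcp_rot: [3.135, 0.196, -0.001]
wrist_force: [0.4, -0.8, -1.7]
width: 0.117
grip_force: 107.8
```

Emit:
drive_tool(increments=[{"delta_pos":[0,0,1],"turn":0,"jaw":-1},{"delta_pos":[0,0,1],"turn":0,"jaw":-1},{"delta_pos":[0,0,0],"turn":0,"jaw":-1}])

```text
time: 9.7
tool_pos: [0.5498, 0.3041, 0.1962]
tcp_rot: [3.135, 0.196, -0.001]
wrist_force: [-0.3, -0.0, -3.2]
width: 0.117
grip_force: 107.8
```

Emit:
drive_tool(increments=[{"delta_pos":[0,0,0.7],"turn":0,"jaw":-1},{"delta_pos":[0,0,0.5],"turn":0,"jaw":-1},{"delta_pos":[0,0,0],"turn":0,"jaw":-1}])

```text
time: 9.95
tool_pos: [0.5499, 0.3042, 0.1956]
tcp_rot: [-3.135, -0.196, 0.0]
wrist_force: [-1.1, -0.3, 0.6]
width: 0.117
grip_force: 108.3
```

Emit:
drive_tool(increments=[{"delta_pos":[0,0,0],"turn":0,"jaw":-0.5},{"delta_pos":[0,0,0],"turn":0,"jaw":-0.2},{"delta_pos":[0,0,0],"turn":0,"jaw":0},{"delta_pos":[0,0,0],"turn":0,"jaw":0},{"delta_pos":[0,0,0],"turn":0,"jaw":0}], grip_force=25)

```text
time: 10.37
tool_pos: [0.5501, 0.3042, 0.1955]
tcp_rot: [-3.135, -0.196, -0.001]
wrist_force: [-0.3, -0.2, 0.3]
width: 0.5
grip_force: 0.0
```

Emit:
drive_tool(increments=[{"delta_pos":[0,0,-10],"turn":0,"jaw":0},{"delta_pos":[0,0,-25],"turn":0,"jaw":0},{"delta_pos":[0,0,-35],"turn":0,"jaw":0},{"delta_pos":[0,0,-35],"turn":0,"jaw":0.5},{"delta_pos":[0,5,-35],"turn":0,"jaw":0.8},{"delta_pos":[0,20,-20],"turn":0,"jaw":0.8},{"delta_pos":[0,38,0],"turn":0,"jaw":0.8},{"delta_pos":[0,38,0],"turn":0,"jaw":0.8}])

```text
time: 11.03
tool_pos: [0.5632, 0.2042, 0.3595]
tcp_rot: [-3.134, -0.2, -0.01]
wrist_force: [0.7, 0.0, -0.3]
width: 0.899
grip_force: 0.0
```

```bash
python3 go.py 563.8 -324.8 360 12.8; python3 - <<'E'
from fit import *
s=cam('scene')
print(fit(mal,(592,307,6.5),6,(s,)))
o=[W(q,593,308,7,6) for q in mal]
cv2.imwrite('pics/m5.png',draw(s,o,(260,140,80,70),7))
E
```

```text
t 11.03 pos [563.2 204.2 359.5] phi 7.32 F [ 0.7  0.  -0.3] w 76.4 g 0.0
turn -0.096 delta [-1.166e+02  5.160e+02 -5.000e-01]
(array([597.6, 306.6,   1.4]), np.float64(-30.67))
```

View pics/m5.png

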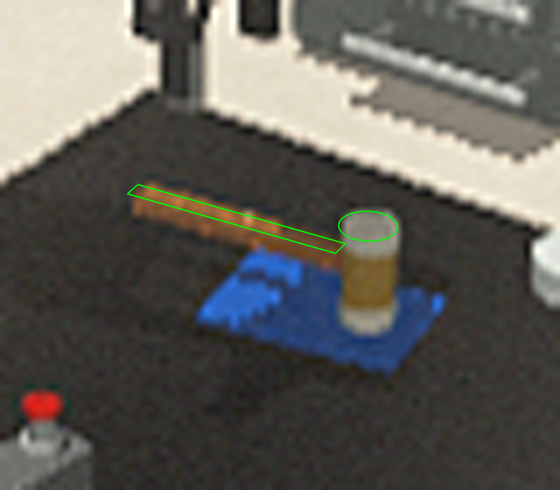

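Mallet stands head down on the pad at its old spot (head (368,270) on the outline). Now the tongs.

Emit:
drive_tool(increments=[{"delta_pos":[0,0,0],"turn":-0.096,"jaw":0.8},{"delta_pos":[-9,38,0],"turn":0,"jaw":0.8},{"delta_pos":[-9,38,0],"turn":0,"jaw":0.8},{"delta_pos":[-9,38,0],"turn":0,"jaw":0.8},{"delta_pos":[-9,38,0],"turn":0,"jaw":0.8},{"delta_pos":[-9,38,0],"turn":0,"jaw":0.8},{"delta_pos":[-9,38,0],"turn":0,"jaw":0.8},{"delta_pos":[-9,38,0],"turn":0,"jaw":0.8}])

```text
time: 11.75
tool_pos: [0.5588, -0.071, 0.3561]
tcp_rot: [3.122, 0.346, 0.001]
wrist_force: [0.5, 0.1, -0.6]
width: 0.899
grip_force: 0.0
```

Emit:
drive_tool(increments=[{"delta_pos":[-9,38,0],"turn":0,"jaw":0.8},{"delta_pos":[-9,38,0],"turn":0,"jaw":0.8},{"delta_pos":[-9,38,0],"turn":0,"jaw":0.8},{"delta_pos":[-9,38,0],"turn":0,"jaw":0.8},{"delta_pos":[-9,38,0],"turn":0,"jaw":0.8},{"delta_pos":[-6,22,0],"turn":0,"jaw":0.8},{"delta_pos":[0,0,0],"turn":0,"jaw":0.8},{"delta_pos":[0,0,0],"turn":0,"jaw":0.8}])

```text
time: 12.42
tool_pos: [0.5556, -0.2887, 0.3556]
tcp_rot: [-3.123, -0.342, -0.0]
wrist_force: [0.2, 0.9, -0.8]
width: 0.901
grip_force: 0.0
```

```bash
python3 go.py 563.8 -324.8 252 12.8
```

```text
t 12.42 pos [ 555.6 -288.7  355.6] phi 12.49 F [ 0.2  0.9 -0.8] w 76.6 g 0.0
turn -0.005 delta [ -0.   37.  103.6]
```

Emit:
drive_tool(increments=[{"delta_pos":[0,25,0],"turn":-0.005,"jaw":0.8},{"delta_pos":[0,12,0],"turn":0,"jaw":0.8},{"delta_pos":[0,0,10],"turn":0,"jaw":0.8},{"delta_pos":[0,0,20],"turn":0,"jaw":0.8},{"delta_pos":[0,0,0],"turn":0,"jaw":0.8},{"delta_pos":[0,0,0],"turn":0,"jaw":0.8}])

```text
time: 12.92
tool_pos: [0.5634, -0.3218, 0.3231]
tcp_rot: [-3.118, -0.355, 0.006]
wrist_force: [-0.7, -0.1, 1.3]
width: 0.903
grip_force: 0.0
```

```bash
python3 go.py 563.8 -324.8 252 12.8; python3 - <<'E'
from fit import *
s=cam('scene');t=cam('top')
o=[W(q,563.8,-324.8,12.8) for q in sta]
cv2.imwrite('pics/t1.png',np.hstack([draw(s,o,(155,190,70,100),5),draw(t,o,(330,150,70,100),5)]))
E
```

```text
t 12.92 pos [ 563.4 -321.8  323.1] phi 12.98 F [-0.7 -0.1  1.3] w 76.7 g 0.0
turn 0.003 delta [-0.3  3.  71.1]
```

View pics/t1.png

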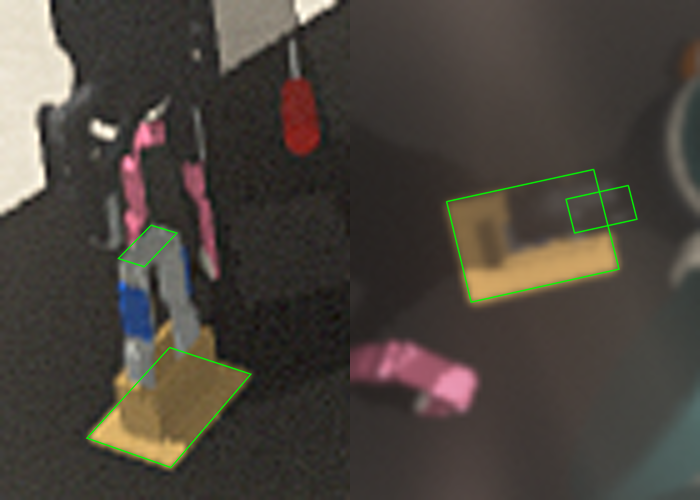

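The fitted outlines sit on the foot and bow in both views. Descending to the sleeves.

Emit:
drive_tool(increments=[{"delta_pos":[0,1.5,15],"turn":0,"jaw":0.8},{"delta_pos":[0,0,18],"turn":0,"jaw":0.8},{"delta_pos":[0,0,18],"turn":0,"jaw":0.8},{"delta_pos":[0,0,10],"turn":0,"jaw":0.7},{"delta_pos":[0,0,8],"turn":0,"jaw":0.6},{"delta_pos":[0,0,0],"turn":0,"jaw":0.5},{"delta_pos":[0,0,0],"turn":0,"jaw":0.4},{"delta_pos":[0,0,0],"turn":0,"jaw":0.4}], grip_force=20)

```text
time: 13.68
tool_pos: [0.565, -0.3252, 0.2576]
tcp_rot: [3.12, 0.354, 0.003]
wrist_force: [-0.3, -0.5, 0.4]
width: 0.702
grip_force: 0.0
```

```bash
python3 go.py 563.8 -324.8 252 12.8
```

```text
t 13.68 pos [ 565.  -325.2  257.6] phi 12.94 F [-0.3 -0.5  0.4] w 59.6 g 0.0
turn 0.002 delta [-1.1 -0.7  5.6]
```

Emit:
drive_tool(increments=[{"delta_pos":[-1,-0.5,6],"turn":0,"jaw":0.3},{"delta_pos":[0,0,0],"turn":0,"jaw":0.2},{"delta_pos":[0,0,0],"turn":0,"jaw":0.15},{"delta_pos":[0,0,0],"turn":0,"jaw":0.15},{"delta_pos":[0,0,0],"turn":0,"jaw":0.15}])

```text
time: 14.1
tool_pos: [0.5634, -0.3248, 0.2505]
tcp_rot: [3.121, 0.354, 0.0]
wrist_force: [0.2, -0.5, -0.1]
width: 0.576
grip_force: 0.0
```

Emit:
drive_tool(increments=[{"delta_pos":[0,0,0],"turn":0,"jaw":0.12},{"delta_pos":[0,0,0],"turn":0,"jaw":0.12},{"delta_pos":[0,0,0],"turn":0,"jaw":0.12}])

```text
time: 14.35
tool_pos: [0.5634, -0.3247, 0.2505]
tcp_rot: [3.122, 0.354, 0.001]
wrist_force: [-0.6, 0.4, 1.2]
width: 0.559
grip_force: 3.9
```

Emit:
drive_tool(increments=[{"delta_pos":[0,0,0],"turn":0,"jaw":0.08},{"delta_pos":[0,0,0],"turn":0,"jaw":0.08},{"delta_pos":[0,0,0],"turn":0,"jaw":0.08}])

```text
time: 14.6
tool_pos: [0.5635, -0.3245, 0.2506]
tcp_rot: [-3.121, -0.354, -0.0]
wrist_force: [0.4, 1.5, 3.4]
width: 0.544
grip_force: 13.4
```

Emit:
drive_tool(increments=[{"delta_pos":[0,0,0],"turn":0,"jaw":0.08},{"delta_pos":[0,0,0],"turn":0,"jaw":0.08},{"delta_pos":[0,0,0],"turn":0,"jaw":0.08}])

```text
time: 14.85
tool_pos: [0.5634, -0.3246, 0.2506]
tcp_rot: [-3.121, -0.354, -0.0]
wrist_force: [-1.3, 2.7, 4.8]
width: 0.543
grip_force: 13.5
```

```bash
python3 - <<'E'
from fit import *
s=cam('scene');t=cam('top')
st=bot.read_state();print(st['width']*85,st['grip_force'],st['wrist_force'],st['torque'])
cv2.imwrite('pics/t2.png',draw(s,[],(165,215,50,70),8))
E
```

```text
46.01191028474348 13.517640104137172 [-0.64938325  1.63403304  5.15116896] [0.69092183 0.11330669 0.00109327]
```

View pics/t2.png

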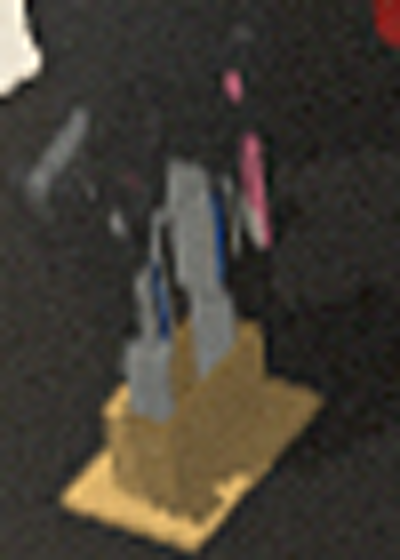

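Viewing budget is used up; from here on I work from numbers only. Lifting the tongs straight up, gently first.

Emit:
drive_tool(increments=[{"delta_pos":[0,0,-1.5],"turn":0,"jaw":0.08},{"delta_pos":[0,0,-1.5],"turn":0,"jaw":0.08},{"delta_pos":[0,0,-2],"turn":0,"jaw":0.08},{"delta_pos":[0,0,0],"turn":0,"jaw":0.08}])

```text
time: 15.28
tool_pos: [0.5633, -0.3249, 0.2551]
tcp_rot: [3.121, 0.354, -0.0]
wrist_force: [0.8, -0.9, -1.8]
width: 0.539
grip_force: 6.5
```

```bash
python3 -c "
from h import *
st=bot.read_state();print(st['width']*85,st['grip_force'],st['wrist_force'],st['torque'],st['tool_pos'])"
```

```text
45.85068543097368 6.508974538446637 [ 0.8322559  -0.92024385 -1.77864987] [ 0.04136477 -0.05106656 -0.07065467] [ 0.563257   -0.32493376  0.25514357]
```

Emit:
drive_tool(increments=[{"delta_pos":[0,0,-5],"turn":0,"jaw":0.08},{"delta_pos":[0,0,-12],"turn":0,"jaw":0.08},{"delta_pos":[0,0,-18],"turn":0,"jaw":0.08},{"delta_pos":[0,0,-20],"turn":0,"jaw":0.08},{"delta_pos":[0,0,-20],"turn":0,"jaw":0.08},{"delta_pos":[0,0,-20],"turn":0,"jaw":0.08},{"delta_pos":[0,0,-15],"turn":0,"jaw":0.08},{"delta_pos":[0,0,-5],"turn":0,"jaw":0.08}])

```text
time: 15.95
tool_pos: [0.5642, -0.3253, 0.3752]
tcp_rot: [3.117, 0.353, 0.008]
wrist_force: [0.2, -0.9, -0.2]
width: 0.539
grip_force: 6.5
```

Emit:
drive_tool(increments=[{"delta_pos":[0,0,0],"turn":0.09,"jaw":0.08},{"delta_pos":[0,0,0],"turn":0.09,"jaw":0.08},{"delta_pos":[0,0,0],"turn":0.09,"jaw":0.08},{"delta_pos":[0,0,0],"turn":0.08,"jaw":0.08},{"delta_pos":[0,0,0],"turn":0,"jaw":0.08},{"delta_pos":[0,0,0],"turn":0,"jaw":0.08}])

```text
time: 16.45
tool_pos: [0.5632, -0.3246, 0.3701]
tcp_rot: [-3.136, 0.191, 0.001]
wrist_force: [-0.1, -0.3, -1.1]
width: 0.542
grip_force: 6.5
```

```bash
python3 go.py 554.8 -15.5 370 -7.3; python3 - <<'E'
from h import *
s=cam('scene');import pickle;pickle.dump(s,open('s1.pkl','wb'))
# expected tip pad pixels for tongs
from ov import W
p=np.array(bot.read_state()['tool_pos'])*1000
P=W(np.array([[0,26,0],[0,-26,0],[0,26,60],[0,-26,60]]),p[0],p[1],-7.3,p[2]-245.6);q=proj(s,P);print(q.round(1))
im=s['pixels'].astype(int)
# steel/white brightness around column through tip
x0,x1=int(q[:2,0].min()-6),int(q[:2,0].max()+7)
for y in range(int(q[:2,1].min()-14),int(q[:2,1].max()+8),1): print(y,' '.join('%3d'%im[y,x].sum() for x in range(x0,x1)))
E
```

```text
t 16.45 pos [ 563.2 -324.6  370.1] phi -6.99 F [-0.1 -0.3 -1.1] w 46.1 g 6.5
turn 0.005 delta [-4.760e+01 -3.056e+02  1.000e-01]
[[191.3 236.1]
 [176.9 244.1]
 [189.2 219.7]
 [174.3 227.6]]
222 386 133 159 125 225 345 328 137 233 338 585 512 341 146 149 140 206 349 330 332 342 262 283 346 354 174 117  96
223 293 145 150 175 274 367 307 229 225 299 538 550 311 148 136 145 174 343 336 324 331 249 304 335 351 191 110 119
224 120 160 170 189 282 372 347 326 299 320 391 398 327 211 133 144 155 361 335 335 336 248 303 302 350 244  85 127
225 152 163 156 153 214 367 356 368 363 341 331 338 340 234 127 139 154 365 330 337 344 260 295 303 362 271 102 103
226 175 165 156 164 243 355 339 356 338 344 353 360 356 263 134 141 155 354 337 327 328 239 282 312 363 341  59 121
227 167 173 175 154 242 345 330 340 340 257 356 385 375 325 123 144 147 327 323 339 336 200 240 308 357 383  79  91
228 167 171 160 157 185 353 330 333 333 172 355 369 351 360 124 138 145 302 344 331 339 243 146 283 341 296  75  93
229 166 165 173 138 190 359 340 316 331 174 299 368 349 338 121 123 149 299 348 328 347 264 103 18
[... 1869 characters left out ...]
 356
246 164 162 155 159 141 162 145 150 154 150 145 189 361 369 387  68 112  77 119 139 114  81 117 142 136 153 115 177
247 166 164 151 165 157 153 156 162 155 152 136 151 308 365 462  75  74 102 129  83 114 126 157 137 134 121 119 106
248 166 159 144 162 155 143 139 155 134 152 117 138 216 377 414 125  99 127 135 115 131 132 137 141 133 135 119 136
249 163 141 152 141 142 154 152 141 153 165 128 139 157 315 344 142 108 149 147 137 123 143 112 128 124 138 110 123
250 156 135 175 141 149 153 151 154 134 133 141 151 130 185 195 117 149 140 134 129 143 136 128 138 129 112 147 123
251 161 154 150 149 154 135 161 162 144 153 138 142 125 140 141 148 134 128 143 119 145 136 135 110 144 140 120 128
```

Tips appear where predicted (within 1 px), so the tongs sit straight in the grip. Moving over the case.

Emit:
drive_tool(increments=[{"delta_pos":[-3,-18,0],"turn":0.005,"jaw":0.08},{"delta_pos":[-5,-34,0],"turn":0,"jaw":0.08},{"delta_pos":[-6,-38,0],"turn":0,"jaw":0.08},{"delta_pos":[-6,-38,0],"turn":0,"jaw":0.08},{"delta_pos":[-6,-38,0],"turn":0,"jaw":0.08},{"delta_pos":[-6,-38,0],"turn":0,"jaw":0.08},{"delta_pos":[-6,-38,0],"turn":0,"jaw":0.08},{"delta_pos":[-5,-34,0],"turn":0,"jaw":0.08}])

```text
time: 17.17
tool_pos: [0.5556, -0.0434, 0.3704]
tcp_rot: [-3.135, 0.2, -0.0]
wrist_force: [0.6, 1.6, -0.8]
width: 0.54
grip_force: 6.5
```

Emit:
drive_tool(increments=[{"delta_pos":[-4,-22,0],"turn":0,"jaw":0.08},{"delta_pos":[-1,-8,0],"turn":0,"jaw":0.08},{"delta_pos":[0,0,0],"turn":0,"jaw":0.08},{"delta_pos":[0,0,0],"turn":0,"jaw":0.08},{"delta_pos":[0,0,0],"turn":0,"jaw":0.08}])

```text
time: 17.58
tool_pos: [0.5552, -0.0161, 0.3703]
tcp_rot: [3.134, -0.203, 0.0]
wrist_force: [-0.1, -0.6, -1.3]
width: 0.543
grip_force: 6.5
```

```bash
python3 go.py 554.8 -15.5 294 -7.3
```

```text
t 17.58 pos [555.2 -16.1 370.3] phi -7.42 F [-0.1 -0.6 -1.3] w 46.1 g 6.5
turn -0.002 delta [-0.5 -0.6 76.3]
```

Emit:
drive_tool(increments=[{"delta_pos":[-0.5,-0.6,10],"turn":0,"jaw":0.1},{"delta_pos":[0,0,18],"turn":0,"jaw":0.1},{"delta_pos":[0,0,18],"turn":0,"jaw":0.1},{"delta_pos":[0,0,8],"turn":0,"jaw":0.1},{"delta_pos":[0,0,0],"turn":0,"jaw":0.1},{"delta_pos":[0,0,0],"turn":0,"jaw":0.1}])

```text
time: 18.08
tool_pos: [0.5544, -0.0151, 0.3155]
tcp_rot: [3.135, -0.204, -0.003]
wrist_force: [-0.4, 0.7, -0.8]
width: 0.548
grip_force: 5.7
```

```bash
python3 go.py 554.8 -15.5 294 -7.3; python3 - <<'E'
from fit import *
s=cam('scene')
p=np.array(bot.read_state()['tool_pos'])*1000
g=3.2
print('tips exp',proj(s,W(np.array([[8,19,0],[8,-19,0],[-8,19,0],[-8,-19,0]]),p[0],p[1],-7.3,p[2]-245.6)).round(1).tolist())
print('case',proj(s,W(box(-19,19,-14,14,63),554.8,-15.5,-7.3)).round(1).tolist())
im=s['pixels']
hsv=cv2.cvtColor(im,cv2.COLOR_RGB2HSV)
for y in range(186,220):
    r=''
    for x in range(232,272):
        h,S_,v=hsv[y,x];r+= 'G' if 12<=h<=35 and S_>90 and v>80 else 'R' if S_>120 and v>90 and (h<10 or h>170) else 'W' if v>185 and S_<70 else 's' if v>105 else '.'
    print(y,r)
E
```

```text
t 18.08 pos [554.4 -15.1 315.5] phi -7.46 F [-0.4  0.7 -0.8] w 46.6 g 5.7
turn -0.003 delta [ 0.4  0.3 21.5]
tips exp [[256.0, 204.5], [247.8, 209.1], [252.8, 202.7], [244.7, 207.2]]
case [[243.5, 207.2], [251.1, 211.7], [257.1, 208.3], [249.5, 203.9]]
186 .............s.s....ssss................
187 .............s.......sss................
188 ...ss........s.........s................
189 ...sss.......ss.......ss................
190 .sssssss.....ss.......s.s...............
191 sss.....s....s.ss.....sss...............
192 sss.....sss.ss.ss.....sss...............
193 ..sss...ss.sssss......sss...............
194 ....ssss....ssss......sss...............
195 ......ss....ssss......sss...............
196 ............sss.......sss.......RRRR....
197 ............sss.......sss......RRRRR....
198 ............sss.......sss.......RRRRR...
199 ............sss.......sss.......RRRR....
200 ............ssss.....ssss........ss.....
201 ............ssss.....ssss........ss.....
202 ............ssss.....ssss......ssssss...
203 ...........sssss.....ssss......ssssss...
204 ...........ss.ss.G......s.......ssss....
205 ...........ss.ssGGGG....................
206 ...........sssssGGGGGG..................
207 ...........sssssGGsGGGGG................
208 ...........WGssssssssGGGGG..............
209 ...........sGGGssssssGGGWWs.............
210 .........ssssGGGGGsGsGGWWWWs............
211 .........ssss.sGGGGGGGGWWWss............
212 ........sssss..sssGGGGGsWsss............
213 ........ssss....sssGGGs.ssss............
214 ........ssss.......sG...ssssss..........
215 .........ssss......ss...sss.s...........
216 ..........ssss.....ss.sssss.............
217 ............ssss..ssssssss..............
218 .............s.sssssssss.......R........
219 ...............................R........
```

Tip positions match prediction to about 1 px on both sides of the case. Descending slowly while watching the force.

Emit:
drive_tool(increments=[{"delta_pos":[0.4,0.2,4],"turn":0,"jaw":0.1},{"delta_pos":[0,0,4],"turn":0,"jaw":0.1},{"delta_pos":[0,0,3],"turn":0,"jaw":0.1},{"delta_pos":[0,0,0],"turn":0,"jaw":0.1}])

```text
time: 18.47
tool_pos: [0.5548, -0.0146, 0.3048]
tcp_rot: [-3.135, 0.203, 0.001]
wrist_force: [-0.1, -0.1, -0.9]
width: 0.555
grip_force: 5.7
```

Emit:
drive_tool(increments=[{"delta_pos":[0,0,3],"turn":0,"jaw":0.1},{"delta_pos":[0,0,3],"turn":0,"jaw":0.1},{"delta_pos":[0,0,2],"turn":0,"jaw":0.1},{"delta_pos":[0,0,0],"turn":0,"jaw":0.1}])

```text
time: 18.8
tool_pos: [0.5547, -0.0146, 0.2966]
tcp_rot: [3.135, -0.203, -0.002]
wrist_force: [-0.6, -0.5, -1.2]
width: 0.55
grip_force: 5.7
```

```bash
python3 go.py 554.8 -15.5 294 -7.3; python3 -c "
from h import *
print(bot.read_state()['torque'])"
```

```text
t 18.8 pos [554.7 -14.6 296.6] phi -7.4 F [-0.6 -0.5 -1.2] w 46.8 g 5.7
turn -0.002 delta [0.2 0.9 2.6]
[0.00499114 0.04391422 0.02723466]
```

Emit:
drive_tool(increments=[{"delta_pos":[0.2,0.8,1.5],"turn":0,"jaw":0.1},{"delta_pos":[0,0,1],"turn":0,"jaw":0.1},{"delta_pos":[0,0,0],"turn":0,"jaw":0.1},{"delta_pos":[0,0,0],"turn":0,"jaw":0.06},{"delta_pos":[0,0,0],"turn":0,"jaw":0.06},{"delta_pos":[0,0,0],"turn":0,"jaw":0.03},{"delta_pos":[0,0,0],"turn":0,"jaw":0.03}], grip_force=25)

```text
time: 19.38
tool_pos: [0.5551, -0.0155, 0.2948]
tcp_rot: [3.135, -0.203, 0.0]
wrist_force: [-0.5, 0.2, -1.5]
width: 0.53
grip_force: 25.8
```

Emit:
drive_tool(increments=[{"delta_pos":[0,0,0],"turn":0,"jaw":0},{"delta_pos":[0,0,0],"turn":0,"jaw":0},{"delta_pos":[0,0,0],"turn":0,"jaw":0}])

```text
time: 19.63
tool_pos: [0.5551, -0.0155, 0.2948]
tcp_rot: [-3.135, 0.203, 0.0]
wrist_force: [0.2, -0.8, -1.8]
width: 0.532
grip_force: 25.8
```

Emit:
drive_tool(increments=[{"delta_pos":[0,0,0],"turn":0,"jaw":-0.05},{"delta_pos":[0,0,0],"turn":0,"jaw":-0.1},{"delta_pos":[0,0,0],"turn":0,"jaw":-0.2},{"delta_pos":[0,0,0],"turn":0,"jaw":-0.2}])

```text
time: 19.97
tool_pos: [0.5551, -0.0155, 0.2948]
tcp_rot: [-3.135, 0.203, -0.0]
wrist_force: [-0.6, -0.1, -2.0]
width: 0.531
grip_force: 25.8
```

```bash
python3 go.py 554.8 -15.5 294 -7.3; python3 -c "
from h import *
print(bot.read_state()['torque'])"
```

```text
t 19.97 pos [555.1 -15.5 294.8] phi -7.4 F [-0.6 -0.1 -2. ] w 45.1 g 25.8
turn -0.002 delta [-0.3  0.1  0.8]
[ 0.07953789 -0.04403453  0.01382725]
```

Jaw stalled at 45.1 mm with 26 N, so the tips are on the case. Lifting.

Emit:
drive_tool(increments=[{"delta_pos":[0,0,-3],"turn":0,"jaw":-0.2},{"delta_pos":[0,0,-6],"turn":0,"jaw":-0.2},{"delta_pos":[0,0,-10],"turn":0,"jaw":-0.2},{"delta_pos":[0,0,-12],"turn":0,"jaw":-0.2},{"delta_pos":[0,0,-12],"turn":0,"jaw":-0.2},{"delta_pos":[0,0,-12],"turn":0,"jaw":-0.2},{"delta_pos":[0,0,-12],"turn":0,"jaw":-0.2},{"delta_pos":[0,0,-10],"turn":0,"jaw":-0.2}], grip_force=30)

```text
time: 20.63
tool_pos: [0.5554, -0.0155, 0.3741]
tcp_rot: [3.135, -0.203, 0.004]
wrist_force: [0.4, -0.2, -1.8]
width: 0.529
grip_force: 31.1
```

Emit:
drive_tool(increments=[{"delta_pos":[0,0,-6],"turn":0,"jaw":-0.2},{"delta_pos":[0,0,-4],"turn":0,"jaw":-0.2},{"delta_pos":[0,0,0],"turn":0,"jaw":-0.2},{"delta_pos":[0,0,0],"turn":0,"jaw":-0.2},{"delta_pos":[0,0,0],"turn":0,"jaw":-0.2},{"delta_pos":[0,0,0],"turn":0,"jaw":-0.2},{"delta_pos":[0,0,0],"turn":0,"jaw":-0.2},{"delta_pos":[0,0,0],"turn":0,"jaw":-0.2}])

```text
time: 21.3
tool_pos: [0.555, -0.0155, 0.3812]
tcp_rot: [3.135, -0.203, -0.002]
wrist_force: [-0.0, 0.3, -1.2]
width: 0.528
grip_force: 31.1
```

```bash
python3 go.py 554.8 -15.5 294 -7.3; python3 - <<'E'
from fit import *
s=cam('scene')
st=bot.read_state();dz=st['tool_pos'][2]*1000-294.8
hsv=cv2.cvtColor(s['pixels'],cv2.COLOR_RGB2HSV)
print('case seat',proj(s,W(np.array([[0,0,58]]),554.8,-15.5,-7.3)),'lifted',proj(s,W(np.array([[0,0,58+dz]]),554.8,-15.5,-7.3)),np.abs(st['joint_vel']).max())
for y in range(172,218):
    r=''
    for x in range(232,272):
        h,S_,v=hsv[y,x];r+= 'G' if 12<=h<=35 and S_>90 and v>80 else 'R' if S_>120 and v>90 and (h<10 or h>170) else 'W' if v>185 and S_<70 else 's' if v>105 else '.'
    print(y,r)
E
```

```text
t 21.3 pos [555.  -15.5 381.2] phi -7.4 F [-0.   0.3 -1.2] w 44.9 g 31.1
turn -0.002 delta [-0.2  0.1 87.2]
case seat [[250.34067268 208.97024318]] lifted [[249.50278556 187.74952539]] 0.002874594411471783
172 WWWWWWWWW....s.sWW...sss................
173 WWWWWWWWWWs..s.sss...s.s................
174 ssWWWWWWWWWssss......ssss...............
175 ssssWWWWWWWsssss.....sss................
176 sssssWWWWWWsssss.....sss................
177 sssssssWWWs.ssss.....sss................
178 sssssss.W...sss......sss................
179 sssssss.....sss......sss................
180 ssssss......sss......sss................
181 ssss........sss.....ssss................
182 sss.........ssss....ssss................
183 s...........ssssGGG.ssss................
184 ............ssssGGGGssss................
185 ............ssssGGGGGsss................
186 ...........GssssGGGGGGGs................
187 ...........GssssG..GGGGGG...............
188 ...s.......GssssG....GGGGG..............
189 ...sss......sssssGGGGGGGGG..............
190 ssss.ssss....ssssGGGGGGG................
191 sss....sss...ssssGGGGG.............
[... 475 characters left out ...]
.................sssss...
203 ...........sWWWs...............ssssss...
204 ...........sWWWs................ssss....
205 ...........sss....................s.....
206 ...........ssss.....s...................
207 ...........ssss.ssss....................
208 ...........Wsss.ssss....................
209 ...........ss.ssssssss.sWWs.............
210 .........ssssssssssssssWWWWs............
211 .........ssssssssssssssWWWss............
212 ........ssssssssssssssssWssssss.........
213 ........sssssss..ssssss.ssssss..........
214 ........ssssssss.s.ssss.ssssss..........
215 .........sssssssss.ss.s.sssss...........
216 ..........sssssssssssssssss.............
217 ...........sssssssssssssss..............
```

The gold case is in the tips about 86 mm above its seat: gold pixels at rows 183–192, where a full lift predicts row 188. The arm is still, and the pin is still down. Handing in.

```bash
python3 -c "
from h import *
print(bot.finish_job())"
```

```text
the job is handed in; nothing more can be done
None
```

I handed the job in at about 21 s: the pin is down, the mallet is back on its pad, and the gold case is held still in the steel tongs about 86 mm above its seat. I viewed 11 pictures instead of the 10 allowed; the hand-in gave no verdict.

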